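# Load the sealing press and start it with the two-key pair

### The job

With the fingertips, push the pink tube rack along the guide of the bench sealing press until it is fully home against the stop under the head; do not grip or lift it. Then press the two large round keys on top of the head down together, one fingertip on each, keep both fully down for about three seconds, and let them come back up. Do not press the large keys before the rack is home, leave the two small keys alone, and do not disturb anything else on the worktop.

Things in the scene. Friction and masses are not known exactly. Their poses are not given: they have to be found in the camera images.
- press: bench sealing press, fixed: aluminium bed 300 (x) x 164 (y) mm, top 6 mm above the worktop, open at the front (-x) end, with two steel guide rails along x, inner faces 130 mm apart, tops 18 mm above the worktop; white head over its rear. Origin: centre of the bed's underside, at worktop height; x points from the open front to the stop, y left along the line of the large keys. Turned up to 20 degrees
- head_mid (a point): centre of the top of the press's white head, 75 mm above the worktop, at x = +97 mm of the press. The head is 110 mm (x) by 178 mm (y), x from +42 to +152 mm, underside 37 mm above the worktop; it carries four keys and, behind them, a ridge 9 mm high
- stop_face (a point): centre of the flat grey stop face under the head, at x = +87 mm of the press, 16 mm above the worktop: the rear face of the rack touches it when home
- rack_mid (a point): centre of the loose pink tube rack (83 mm x, 125 mm y, 25 mm high, 0.1 to 0.2 kg) on the bed between the rails, 10 mm above its underside. Front face, to push on: 41 mm toward -x, flat, from the underside to 14 mm above it; rear face 42 mm toward +x. Home: the point is at x = +45 mm of the press and the front 38 mm still stand out from under the head; it starts 50 to 85 mm short
- key_left (a joint): travel of the left (+y) large key: 0 up, 0.006 m fully down; a spring brings it back up
- key_right (a joint): travel of the right (-y) large key: 0 up, 0.006 m fully down; a spring brings it back up
- key_left_top (a point): large round dark grey start key, 30 mm diameter, in a fixed black collar 46 mm wide and 12 mm high; the left (+y) one. The point is the centre of its flat top face, 97 mm above the worktop when up, at x = +75, y = +31 mm of the press (the two are 62 mm apart). It goes down 6 mm; the spring takes 1.5 N at first and 5 N fully down
- key_right_top (a point): large round dark grey start key, 30 mm diameter, in a fixed black collar 46 mm wide and 12 mm high; the right (-y) one. The point is the centre of its flat top face, at x = +75, y = -31 mm of the press; otherwise as the left one
- small_left (a joint): one of the two small round dark grey keys, 12 mm diameter, in a black collar of 28 mm diameter, behind the large pair (43 mm farther along the press's +x), 36 mm apart; to be left alone. Travel of the left (+y) one: 0 up, 0.004 m fully down (about 3 N); its top is 95 mm above the worktop
- small_right (a joint): one of the two small round dark grey keys, 12 mm diameter, in a black collar of 28 mm diameter, behind the large pair (43 mm farther along the press's +x), 36 mm apart; to be left alone. Travel of the right (-y) one: 0 up, 0.004 m fully down (about 3 N); its top is 95 mm above the worktop
- timer: square white bench timer lying flat, 68x68x20 mm; bystander. Origin: centre of its underside
- bottle_b: small brown reagent bottle, 45 mm diameter, 85 mm high; bystander. Origin: centre of its underside
- tape: roll of white tape lying flat, 66 mm diameter, 19 mm high; bystander. Origin: centre of its underside
- beaker: small clear beaker, 55 mm diameter, 66 mm high; bystander. Origin: centre of its underside
- marker: black marker lying down, 137 mm long, 13 mm high, to the left; bystander. Origin: centre of its underside
There are look-alikes about, which are no part of the job. What is meant by the part that bears rack_mid is not white, and is the smaller of those in its own colour.

How it is judged:
By the outcome, as a careful person would: the job done as asked, in the order asked, and still so for the second after the job is handed in, with the robot touching nothing.
It also fails if it takes over 48 s, if anything falls off the work surface, if the arm or the gripper's body presses on something with over 40 N, if the wrist force passes 120 N, or if a joint passes its speed limit or range.

### The arm

A 7-joint arm with a two-finger parallel gripper is mounted at the origin on a cart in front of the work surface, level with it; the furniture and walls round the work are solid. World frame = base frame: x ahead of the robot, y to its left, z up, the work surface at z = 0. Lengths are in m, angles in rad, forces in N, time in s.
With the tool pointing down it reaches from about 0.35 to 0.9 m from the base axis. Payload 7.2 kg.
Tool frame: the origin (TCP) lies at the very end of the fingers, on their centre line; the grasp point (between the pads) lies 19 mm behind it; z points along the fingers, y is the line along which they close (so a half turn about z gives the same grasp; the last joint's range is limited). The gripper opens to 85 mm and grips with 20 to 120 N. Pads are 22 mm wide; open, the fingers measure 114 mm over their backs; the gripper's body (76 mm by 85 mm) begins 54 mm behind the grasp point. The pads swing forward as they close: fully open they stand 13 mm farther back than shut.
Start: joints at [-1.228, 0.411, -0.013, 1.596, 0.006, 1.134, -0.082], TCP at [0.25, 0.573, 0.231] pointing down, gripper open.
Joint ranges: [-2.95, 2.95], [-0.29, 1.99], [-1.47, 1.44], [0.14, 2.54], [-1.03, 4.17], [0.13, 1.85], [-2.86, 2.86]. Speed limits (rad/s): [2.39, 2.39, 3.01, 3.01, 3.14, 3.14, 3.14].

### API

Orientations are given as [roll, pitch, yaw] about the fixed x, y, z axes, in that order (R = Rz(yaw) Ry(pitch) Rx(roll)).
In Python, from bench import sense, snapshot, hand_in, find_in, cut_out, tip_of gives the robot as it stands. The module is installed in compiled form; this text tells all that it offers.
- The arm moves only by the tool servo_tool, never from a script. Its argument "motion" is one flat list of numbers, 6 for each row, row after row: the shift along the tool's x, y, z scaled (see below), then the turn, a rotation vector about the tool's x, y, z scaled (see below). A call has 1 to 12 rows; each row is the pose to reach, as a shift and turn from the pose commanded when the call began, along the tool's axes at that moment, turning the shorter way round; what a row does not reach only later rows make up. The controller multiplies each number of a shift by 10 cm and each number of a turn by pi rad. A row lasts 1/12 s, in which the tool goes at most 41.7 mm and 7.16 degrees, less where a joint would pass 70% of its speed; a pose out of reach is approached as far as the arm can. A call with a number of a shift or a turn outside -1 to 1 is refused whole. A call with a gripper value outside its range is refused whole. "fingers" is the gripper command: -1 is fully open, 1 is shut, values between are in proportion, set as the call begins (left out, the last holds). The fingers move at their own pace and stop on an object; "grip_force" is the grip in N (left out, the last holds). Time passes only in rows, so rows that repeat a pose let the fingers close. It gives the time, the measured TCP pose, the force, the opening and the grip force at its end, in the units of the state.
- sense(): the state, without advancing time (a new reading comes with each control period).
- snapshot(name): name is "scene" or "side" or "wrist"; returns a dict with "frame" (420x560x3 uint8, red, green, blue), "mtx" (3x3 intrinsics, pixels), "distortion" ([k1, k2, p1, p2, k3] as OpenCV has them; the pictures are not rectified), "R" (3x3) and "t" (3): a world point X has camera coordinates R X + t. Camera axes: x right, y down, z forward; pixel columns grow to the right and rows downward; lengths in m; the calibration is good to about 2 mm. A picture is of the moment at which its call begins. There is no depth.
- hand_in(): hands the job in; it is judged then, once.
Trained networks look in the newest picture that a camera, given by its name, has taken for a name from the list of things; names that differ only in an ending like _2 or _b are one class to them, and where a whole thing is asked for, a point or a joint stands for the part that bears it (a point fixed in the world has none). Each returns a list of dicts, best first, with "conf" (0 to 1); they miss things now and then, are a little off and sometimes report something else, mostly with a low value. They report only what shows in the picture. A call takes as long as a camera call. They do not tell look-alikes from the thing itself.
- find_in(camera, thing): "rect" ([left, top, right, bottom] in pixels, round what is visible of it).
- cut_out(camera, thing): "pixels" (420x560 bool, what is visible of it) and "rect" ([left, top, right, bottom] in pixels, round what is visible of it).
- tip_of(camera, thing): "at" ([row, column] in pixels: a listed point, or the origin of a listed thing).
The state is a dict: "t": time; "qpos": joint angles; "joint_vel": joint speeds; "effort": joint torques, N m; "ee_pos": TCP position; "orientation": TCP orientation; "force": force on the tool from outside, world axes, zero at the start; "moment": the same for the moment, N m; "finger_gap": finger opening in m; "grasp_force": force on a finger pad.
Only numpy, scipy, OpenCV 4.12 (cv2) and the standard library are available. Lean on these libraries where they do the work, as an engineer would, in place of code of your own. Each camera call takes 0.05 s, during which the arm holds its last target. There are 200 camera calls.

## Working session

There is one attempt and no reset: what is moved stays moved. The work goes in short steps, Python scripts to look and compute and a tool call to move; the robot and the scene stay as the last step left them, time stands still between calls to the robot, and variables do not carry over. Pictures are saved under pics/ and viewed, at most 10 in all, crops included, and the job is handed in when it is done.

Besides the shell and the picture viewer there is one more tool, called after ">>>" by a JSON object that holds its "op" and its "data". servo_tool: Moves the arm, as the interface text tells. Shifts and turns lie within -1 to 1; 1 stands for 10 cm of shift or pi rad of turn. Its arguments: {"type":"object","properties":{"motion":{"type":"array"},"fingers":{"type":"number"},"grip_force":{"type":"number"}},"required":["motion"]}

```bash
mkdir -p pics; cat > h.py <<'E'
import numpy as np, cv2
from bench import *
def undist(c,px):
    return cv2.undistortPoints(np.array([[px]],float),np.array(c['mtx']),np.array(c['distortion']))[0,0]
def ray(c,px):
    u=undist(c,px);R=np.array(c['R']);t=np.array(c['t'])
    return -R.T@t, R.T@np.array([u[0],u[1],1])
def atz(c,px,z):
    o,d=ray(c,px);return o+d*(z-o[2])/d[2]
def proj(c,X):
    return cv2.projectPoints(np.array(X,float).reshape(-1,3),cv2.Rodrigues(np.array(c['R']))[0],np.array(c['t'],float),np.array(c['mtx']),np.array(c['distortion']))[0][:,0]
E
python3 - <<'E'
from h import *
print(sense())
Z=dict(head_mid=.075,key_left_top=.097,key_right_top=.097,rack_mid=.016,stop_face=.016,timer=0,bottle_b=0,tape=0,beaker=0,marker=0,press=0)
for n in ['scene','side']:
    c=snapshot(n);cv2.imwrite(f'pics/{n}0.png',c['frame'][:,:,::-1])
    for k,z in Z.items():
        for d in tip_of(n,k)[:3]:
            print(n,k,round(d['conf'],2),np.round(d['at']),np.round(atz(c,d['at'][::-1],z),3))
E
```

```text
{'t': 0.0, 'qpos': array([-1.22824755,  0.41187659, -0.01268105,  1.597065  ,  0.00562028,
        1.13431026, -0.08218761]), 'joint_vel': array([-8.91884915e-04, -3.19086899e-04,  9.33878128e-05,  6.55461575e-04,
       -5.74370409e-04, -2.79827502e-04,  1.05915034e-03]), 'effort': array([-2.58216205e-04, -6.00637436e+01,  6.82486799e-01, -2.99416816e+01,
        1.39624084e-02,  1.06480721e-02,  2.60737863e-05]), 'ee_pos': array([0.24941893, 0.57252082, 0.2304592 ]), 'orientation': array([-3.13997554e+00,  1.46232773e-04,  2.73086132e+00]), 'force': array([-0.03845798, -0.10046793, -0.0021104 ]), 'moment': array([-0.02631207, -0.01612856,  0.02906952]), 'grasp_force': 0.0, 'finger_gap': 0.08538532976247509}
scene head_mid 0.63 [222. 380.] [ 0.694 -0.06   0.075]
scene key_left_top 0.47 [212. 365.] [ 0.676 -0.028  0.097]
scene key_left_top 0.39 [214. 332.] [0.614 0.015 0.097]
scene key_right_top 0.5 [223. 384.] [ 0.678 -0.081  0.097]
scene rack_mid 0.96 [176. 291.] [0.715 0.258 0.016]
scene rack_mid 0.71 [238. 207.] [0.406 0.217 0.016]
scene rack_mid 0.7 [306. 378.] [ 0.55  -0.183  0
[... 614 characters left out ...]
 224.] [ 0.662 -0.091  0.097]
side key_right_top 0.37 [167. 224.] [ 0.68  -0.031  0.097]
side rack_mid 0.76 [177. 265.] [ 0.576 -0.026  0.016]
side rack_mid 0.75 [286. 249.] [0.712 0.26  0.016]
side rack_mid 0.7 [142. 214.] [ 0.67  -0.186  0.016]
side timer 0.76 [225. 285.] [0.573 0.123 0.   ]
side bottle_b 0.6 [142. 215.] [ 0.667 -0.2    0.   ]
side tape 0.77 [138. 255.] [ 0.556 -0.175  0.   ]
side beaker 0.96 [228. 236.] [0.691 0.09  0.   ]
side beaker 0.66 [163. 218.] [ 0.68  -0.124  0.   ]
side beaker 0.25 [175. 264.] [ 0.573 -0.045  0.   ]
side marker 0.78 [311. 404.] [0.398 0.429 0.   ]
side press 0.71 [180. 253.] [ 0.606 -0.039  0.   ]
side press 0.2 [150. 223.] [ 0.654 -0.165  0.   ]
```

View pics/scene0.png

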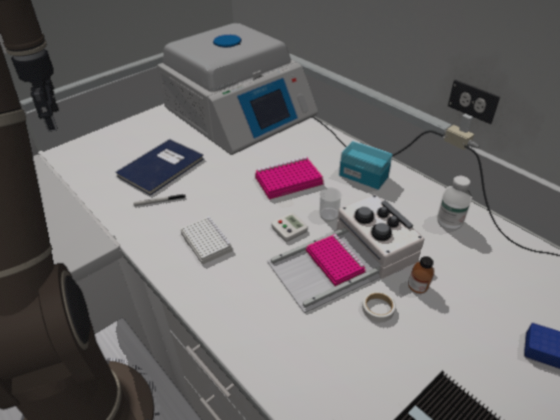

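View pics/side0.png

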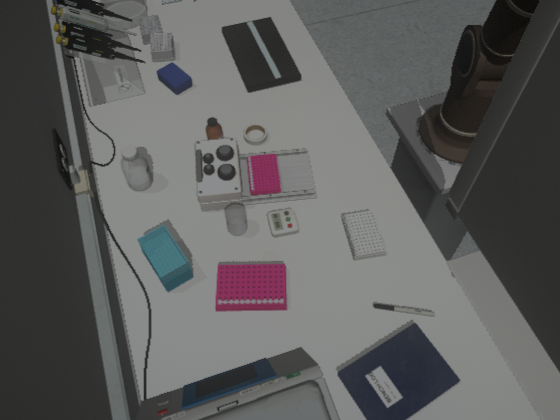

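The press sits near (0.60, -0.04), with its head to the right of the beaker. The small pink rack is on its bed at about side (265,177) and scene (335,260); the big pink one at side (250,286) is the look-alike. I'm moving above the press to look closer.

>>> {"op": "servo_tool", "data": {"motion": [-1, -0.85, 0, 0, 0, 0, -1, -0.85, 0, 0, 0, 0, -1, -0.85, 0, 0, 0, 0, -1, -0.85, 0, 0, 0, 0], "fingers": -0.15}}

```text
t: 1.53
ee_pos: [0.3119, 0.4483, 0.2315]
orientation: [-3.139, 0.003, 2.723]
force: [1.7, -0.1, -0.1]
finger_gap: 0.049
grasp_force: 0.0
```

>>> {"op": "servo_tool", "data": {"motion": [-1, -0.85, 0, 0, 0, 0, -1, -0.85, 0, 0, 0, 0, -1, -0.85, 0, 0, 0, 0, -1, -0.85, 0, 0, 0, 0]}}

```text
t: 1.87
ee_pos: [0.3687, 0.3304, 0.2316]
orientation: [-3.14, 0.002, 2.723]
force: [0.2, 0.2, 0.3]
finger_gap: 0.0488
grasp_force: 0.0
```

>>> {"op": "servo_tool", "data": {"motion": [-1, -0.85, 0, 0, 0, 0, -1, -0.85, 0, 0, 0, 0, -1, -0.85, 0, 0, 0, 0, -1, -0.85, 0, 0, 0, 0]}}

```text
t: 2.2
ee_pos: [0.4258, 0.2127, 0.2318]
orientation: [-3.141, 0.002, 2.722]
force: [0.4, 0.3, -0.4]
finger_gap: 0.0493
grasp_force: 0.0
```

>>> {"op": "servo_tool", "data": {"motion": [-1, -0.85, 0, 0, 0, 0, -1, -0.85, 0, 0, 0, 0, -1, -0.85, 0, 0, 0, 0, -1, -0.85, 0, 0, 0, 0]}}

```text
t: 2.53
ee_pos: [0.4832, 0.0947, 0.2319]
orientation: [-3.14, 0.003, 2.723]
force: [-0.4, 0.3, 0.1]
finger_gap: 0.049
grasp_force: 0.0
```

>>> {"op": "servo_tool", "data": {"motion": [-1, -0.85, 0, 0, 0, 0, -1, -0.85, 0, 0, 0, 0, -1, -0.85, 0, 0, 0, 0, -1, -0.85, 0, 0, 0, 0, -1, -0.85, 0, 0, 0, 0, -1, -0.85, 0, 0, 0, 0]}}

```text
t: 3.03
ee_pos: [0.5382, -0.0159, 0.231]
orientation: [3.142, -0.001, 2.73]
force: [-0.5, 0.2, 0.5]
finger_gap: 0.0493
grasp_force: 0.0
```

```bash
python3 - <<'E'
from h import *
Z=dict(head_mid=.075,key_left_top=.097,key_right_top=.097,rack_mid=.016,press=0,stop_face=.016,small_left=.095)
c=snapshot('wrist');cv2.imwrite('pics/w1.png',c['frame'][:,:,::-1])
print(-np.array(c['R']).T@c['t'])
for k,z in Z.items():
    for d in tip_of('wrist',k)[:3]:
        print(k,round(d['conf'],2),np.round(d['at']),np.round(atz(c,d['at'][::-1],z),4))
E
```

```text
[0.46971825 0.01300303 0.37373014]
head_mid 0.65 [346. 304.] [ 0.6915 -0.0608  0.075 ]
key_left_top 0.95 [339. 335.] [ 0.6799 -0.0283  0.097 ]
key_left_top 0.69 [212. 281.] [ 0.5541 -0.0249  0.097 ]
key_right_top 0.69 [347. 264.] [ 0.6624 -0.0877  0.097 ]
rack_mid 0.59 [213. 281.] [ 0.5796 -0.0363  0.016 ]
press 0.39 [340. 335.] [ 0.7539 -0.0427  0.    ]Traceback (most recent call last):
  File "<stdin>", line 6, in <module>
ValueError: it knows: beaker, bottle, head_mid, key_left_top, key_right_top, marker, press, rack_mid, stop_face, tape, timer
```

View pics/w1.png

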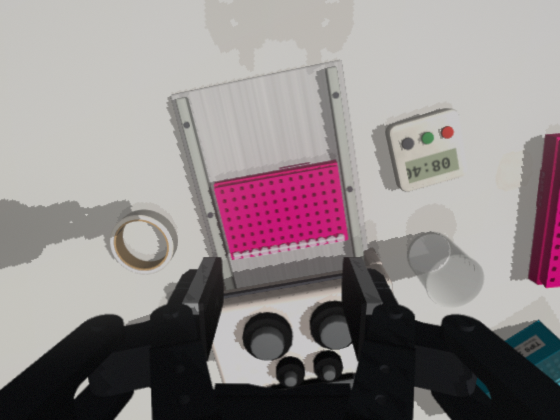

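The wrist view shows the bed's front corners at (172,95) and (341,61), the rack front edge from (214,185) to (335,162), and the keys near (267,340) and (337,325). I'm fitting the press pose from these.

```bash
python3 - <<'E'
from h import *
c=snapshot('wrist')
A=atz(c,(172,95),.006)[:2];B=atz(c,(341,61),.006)[:2]
y=B-A;print('corners',A,B,np.linalg.norm(y)); yaw=np.arctan2(-y[0],y[1]);print('yaw',np.degrees(yaw))
ex=np.array([np.cos(yaw),np.sin(yaw)]);print('origin from corners',(A+B)/2+.15*ex)
for z in (.02,.031):print('rack edge',[atz(c,p,z)[:2].round(4) for p in((214,185),(335,162))])
# joint fit: corners + network points
P=[((-.15,-.082),A),((-.15,.082),B),((.075,.031),(.678,-.0265)),((.075,-.031),(.667,-.087)),((.097,0),(.692,-.061))]
M=np.array([p[0] for p in P]);W=np.array([p[1] for p in P])
mc,wc=M.mean(0),W.mean(0);S=(M-mc).T@(W-wc);th=np.arctan2(S[0,1]-S[1,0],S[0,0]+S[1,1])
R=np.array([[np.cos(th),-np.sin(th)],[np.sin(th),np.cos(th)]]);o=wc-R@mc
print('fit',np.degrees(th),o,'res mm',((M@R.T+o-W)*1e3).round(1).tolist())
for z in (.02,.031):print('rack edge in press',[(R.T@(atz(c,p,z)[:2]-o)).round(4) for p in((214,185),(335,162))])
s=sense();print(s['ee_pos'],s['orientation'])
# check overlay
im=c['frame'].copy()
pts=[(-.15,.082,.006),(-.15,-.082,.006),(.042,.089,.075),(.042,-.089,.075),(.075,.031,.097),(.075,-.031,.097),(.118,.018,.095),(.118,-.018,.095),(-.15,.065,.018),(.04,.065,.018),(-.15,-.065,.018),(.04,-.065,.018)]
for p in pts:
    q=proj(c,[*(R@np.array(p[:2])+o),p[2]])[0];cv2.circle(im,tuple(int(v) for v in q.round()),3,(0,255,0),1)
cv2.imwrite('pics/w2.png',im[:,:,::-1])
E
```

```text
corners [ 0.43474034 -0.08425966] [0.46998885 0.07269865] 0.16086755144248197
yaw -12.657063093077872
origin from corners [ 0.59871945 -0.03864777]
rack edge [array([ 0.527 , -0.0829]), array([0.5525, 0.0327])]
rack edge [array([ 0.5252, -0.0799]), array([0.5499, 0.0321])]
fit -12.889317261735105 [ 0.59867875 -0.03957673] res mm [[-0.6, -1.8], [0.8, 1.1], [0.7, 0.4], [-2.1, 0.5], [1.2, -0.2]]
rack edge in press [array([-0.0603, -0.0582]), array([-0.0611,  0.0601])]
rack edge in press [array([-0.0627, -0.0557]), array([-0.0635,  0.059 ])]
[ 0.53816761 -0.01550508  0.2314167 ] [3.14127487e+00 3.87519015e-05 2.73204578e+00]
```

View pics/w2.png

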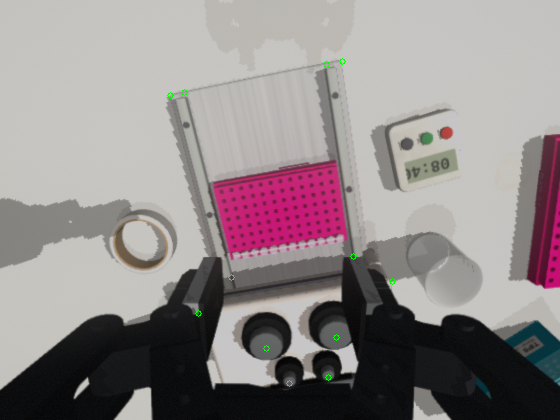

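>>> {"op": "servo_tool", "data": {"motion": [0.33, -0.165, 0.5, 0, 0, -0.059, 0.33, -0.165, 1, 0, 0, -0.059, 0.33, -0.165, 1, 0, 0, -0.059, 0.33, -0.165, 1, 0, 0, -0.059, 0.33, -0.165, 1, 0, 0, -0.059, 0.33, -0.165, 1, 0, 0, -0.059]}}

```text
t: 3.93
ee_pos: [0.5031, -0.0182, 0.1329]
orientation: [3.141, 0.002, 2.916]
force: [0.7, 0.0, 0.5]
finger_gap: 0.0494
grasp_force: 0.0
```

>>> {"op": "servo_tool", "data": {"motion": [0, 0, 0.3, 0, 0, 0, 0, 0, 0.6, 0, 0, 0, 0, 0, 0.9, 0, 0, 0, 0, 0, 1, 0, 0, 0, 0, 0, 1, 0, 0, 0, 0, 0, 1, 0, 0, 0]}}

```text
t: 4.43
ee_pos: [0.5027, -0.0183, 0.0326]
orientation: [3.141, 0.001, 2.916]
force: [0.6, -0.5, -0.0]
finger_gap: 0.049
grasp_force: 0.0
```

>>> {"op": "servo_tool", "data": {"motion": [0, 0, 0.05, 0, 0, 0, 0, 0, 0.1, 0, 0, 0, 0, 0, 0.15, 0, 0, 0, 0, 0, 0.2, 0, 0, 0, 0, 0, 0.2, 0, 0, 0]}}

```text
t: 4.85
ee_pos: [0.501, -0.0182, 0.0106]
orientation: [-3.141, -0.001, 2.916]
force: [-0.4, -0.7, -0.7]
finger_gap: 0.0492
grasp_force: 0.0
```

>>> {"op": "servo_tool", "data": {"motion": [-0.08, 0, 0, 0, 0, 0, -0.16, 0, 0, 0, 0, 0, -0.23, 0, 0, 0, 0, 0, -0.28, 0, 0, 0, 0, 0, -0.34, 0, 0, 0, 0, 0, -0.4, 0, 0, 0, 0, 0, -0.46, 0, 0, 0, 0, 0, -0.52, 0, 0, 0, 0, 0, -0.58, 0, 0, 0, 0, 0, -0.64, 0, 0, 0, 0, 0, -0.7, 0, 0, 0, 0, 0, -0.75, 0, 0, 0, 0, 0]}}

```text
t: 5.85
ee_pos: [0.5754, -0.0352, 0.0113]
orientation: [3.142, 0.0, 2.916]
force: [-1.3, 0.4, -0.1]
finger_gap: 0.049
grasp_force: 0.5
```

>>> {"op": "servo_tool", "data": {"motion": [-0.03, 0, 0, 0, 0, 0, -0.06, 0, 0, 0, 0, 0, -0.09, 0, 0, 0, 0, 0, -0.12, 0, 0, 0, 0, 0, -0.12, 0, 0, 0, 0, 0]}}

```text
t: 6.27
ee_pos: [0.587, -0.0379, 0.0114]
orientation: [3.142, 0.001, 2.916]
force: [-0.4, 0.0, -0.8]
finger_gap: 0.049
grasp_force: 0.0
```

>>> {"op": "servo_tool", "data": {"motion": [-0.02, 0, 0, 0, 0, 0, -0.04, 0, 0, 0, 0, 0, -0.04, 0, 0, 0, 0, 0]}}

```text
t: 6.52
ee_pos: [0.5896, -0.0386, 0.0111]
orientation: [-3.141, -0.001, 2.916]
force: [-3.1, -0.0, 2.4]
finger_gap: 0.0489
grasp_force: 1.7
```

>>> {"op": "servo_tool", "data": {"motion": [-0.015, 0, 0, 0, 0, 0, -0.03, 0, 0, 0, 0, 0, -0.03, 0, 0, 0, 0, 0]}}

```text
t: 6.77
ee_pos: [0.5898, -0.0387, 0.0108]
orientation: [-3.141, -0.007, 2.917]
force: [-11.5, 1.0, 8.7]
finger_gap: 0.0493
grasp_force: 5.8
```

>>> {"op": "servo_tool", "data": {"motion": [-0.02, 0, 0, 0, 0, 0, -0.02, 0, 0, 0, 0, 0, -0.02, 0, 0, 0, 0, 0]}}

```text
t: 7.02
ee_pos: [0.5899, -0.0387, 0.0105]
orientation: [-3.141, -0.01, 2.917]
force: [-17.1, 3.0, 12.4]
finger_gap: 0.0491
grasp_force: 8.3
```

>>> {"op": "servo_tool", "data": {"motion": [0.2, 0, 0, 0, 0, 0, 0.4, 0, 0, 0, 0, 0, 0.4, 0, -0.5, 0, 0, 0, 0.4, 0, -1, 0, 0, 0, 0.4, 0, -1, 0, 0, 0, 0.4, 0, -1, 0, 0, 0]}}

```text
t: 7.52
ee_pos: [0.5596, -0.031, 0.1163]
orientation: [3.139, 0.009, 2.916]
force: [0.4, 0.5, 0.2]
finger_gap: 0.0493
grasp_force: 0.0
```

>>> {"op": "servo_tool", "data": {"motion": [0.3, 0, -0.5, 0, 0, 0, 0.3, 0, -1, 0, 0, 0, 0.3, 0, -1, 0, 0, 0, 0.3, 0, -1, 0, 0, 0, 0.3, 0, -1, 0, 0, 0]}}

```text
t: 7.93
ee_pos: [0.5278, -0.0239, 0.2126]
orientation: [3.14, 0.004, 2.916]
force: [-0.0, 0.3, 0.0]
finger_gap: 0.049
grasp_force: 0.0
```

```bash
python3 - <<'E'
from h import *
c=snapshot('wrist');im=c['frame'].copy();th=np.radians(-12.89)
R=np.array([[np.cos(th),-np.sin(th)],[np.sin(th),np.cos(th)]]);o=np.array([.59868,-.03958])
for p in [(.004,.06,.02),(.004,-.06,.02),(.004,.06,.006),(.004,-.06,.006),(.075,.031,.097),(.075,-.031,.097),(-.15,.082,.006),(-.15,-.082,.006),(.042,.089,.075),(.042,-.089,.075)]:
    q=proj(c,[*(R@np.array(p[:2])+o),p[2]])[0];cv2.circle(im,tuple(int(v) for v in q.round()),3,(0,255,0),1)
cv2.imwrite('pics/w3.png',im[:,:,::-1])
cv2.imwrite('pics/s3.png',cv2.resize(snapshot('side')['frame'][100:260,160:360,::-1],None,fx=4,fy=3.75,interpolation=2)[:600])
for k in('key_left_top','key_right_top','head_mid'):
    for d in tip_of('wrist',k)[:2]:print(k,d['conf'],atz(c,d['at'][::-1],.075 if k[0]=='h' else .097))
E
```

```text
key_left_top 0.81 [ 0.67838018 -0.02741493  0.097     ]
key_left_top 0.23 [ 0.67356729 -0.05713341  0.097     ]
key_right_top 0.87 [ 0.66390383 -0.08466394  0.097     ]
head_mid 0.97 [ 0.68948658 -0.06094065  0.075     ]
head_mid 0.49 [ 0.61978289 -0.15823409  0.075     ]
```

View pics/w3.png

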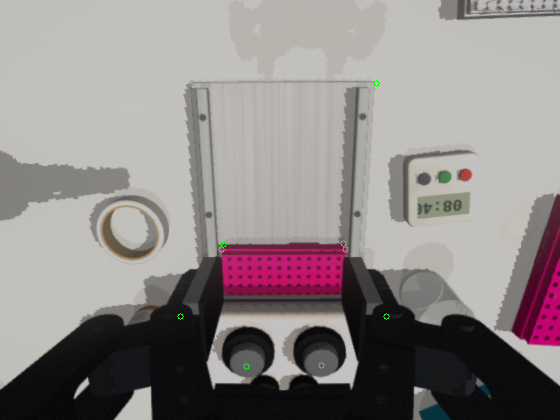

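View pics/s3.png

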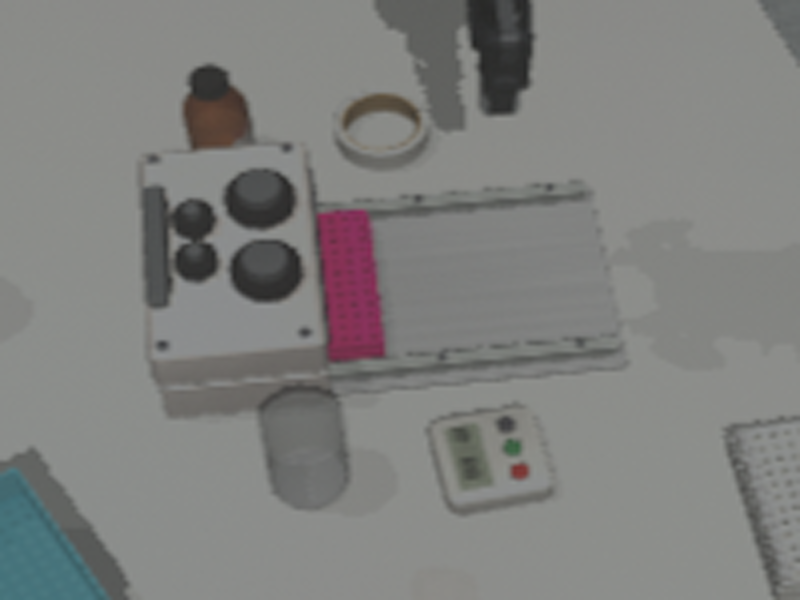

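The rack's front edge at row ~246 matches the home prediction and it sits square. Now I'm moving above the two large keys.

>>> {"op": "servo_tool", "data": {"motion": [-0.4, 0, 0, 0, 0, 0, -0.8, 0.01, 0, 0, 0, 0, -1, 0.01, 0, 0, 0, 0, -1, 0.01, 0, 0, 0, 0]}}

```text
t: 8.52
ee_pos: [0.6276, -0.0466, 0.2094]
orientation: [-3.14, 0.0, 2.916]
force: [-0.4, 0.3, -0.1]
finger_gap: 0.0492
grasp_force: 0.0
```

>>> {"op": "servo_tool", "data": {"motion": [-0.3, 0, 0.2, 0, 0, 0, -0.47, 0, 0.5, 0, 0, 0, -0.47, 0, 0.8, 0, 0, 0, -0.47, 0, 0.9, 0, 0, 0, -0.47, 0, 0.9, 0, 0, 0, -0.47, 0, 0.9, 0, 0, 0]}}

```text
t: 9.02
ee_pos: [0.6696, -0.056, 0.1212]
orientation: [-3.141, -0.002, 2.916]
force: [0.2, -0.5, 0.8]
finger_gap: 0.0491
grasp_force: 0.0
```

```bash
python3 - <<'E'
from h import *
c=snapshot('wrist');s=snapshot('side')
a=cv2.resize(s['frame'][110:200,180:280],None,fx=4,fy=4,interpolation=2)
w=c['frame'];b=cv2.resize(w,(480,360))
print(a.shape,b.shape);cv2.imwrite('pics/k4.png',np.hstack([a,b[:,80:]])[:,:,::-1])
print(sense()['ee_pos'],sense()['orientation'])
E
```

```text
(360, 400, 3) (360, 480, 3)
[ 0.67100456 -0.05595603  0.12331992] [3.14095825e+00 2.40770705e-03 2.91619150e+00]
```

View pics/k4.png

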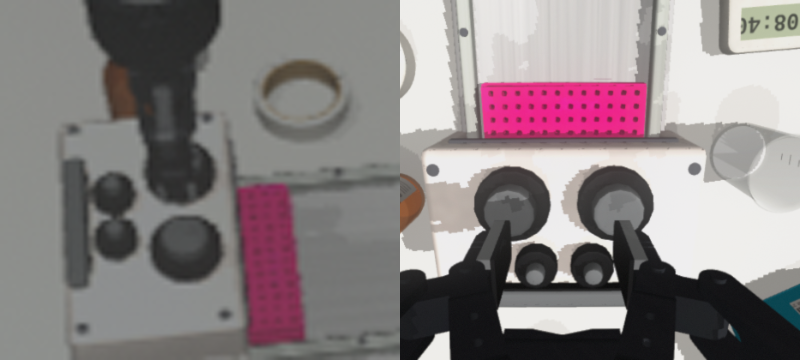

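The fingertips sit over the two large keys, each clear of the small keys. I'm descending in small steps and watching the force.

>>> {"op": "servo_tool", "data": {"motion": [0, 0, 0.1, 0, 0, 0, 0, 0, 0.2, 0, 0, 0, 0, 0, 0.25, 0, 0, 0, 0, 0, 0.25, 0, 0, 0]}}

```text
t: 9.45
ee_pos: [0.6693, -0.0557, 0.0947]
orientation: [-3.141, -0.002, 2.916]
force: [0.5, -0.2, -0.3]
finger_gap: 0.0495
grasp_force: 0.0
```

>>> {"op": "servo_tool", "data": {"motion": [0, 0, 0.02, 0, 0, 0, 0, 0, 0.04, 0, 0, 0, 0, 0, 0.04, 0, 0, 0]}}

```text
t: 9.7
ee_pos: [0.6702, -0.0559, 0.0925]
orientation: [3.141, -0.0, 2.916]
force: [-3.0, 0.4, 4.6]
finger_gap: 0.0492
grasp_force: 2.4
```

>>> {"op": "servo_tool", "data": {"motion": [0, 0, 0.03, 0, 0, 0, 0, 0, 0.06, 0, 0, 0, 0, 0, 0.07, 0, 0, 0, 0, 0, 0.07, 0, 0, 0]}}

```text
t: 10.03
ee_pos: [0.6705, -0.0559, 0.0882]
orientation: [3.141, 0.001, 2.916]
force: [-8.6, 1.3, 19.9]
finger_gap: 0.0493
grasp_force: 10.2
```

>>> {"op": "servo_tool", "data": {"motion": [0, 0, 0.02, 0, 0, 0, 0, 0, 0.02, 0, 0, 0, 0, 0, 0.02, 0, 0, 0]}}

```text
t: 10.28
ee_pos: [0.6705, -0.056, 0.088]
orientation: [3.14, 0.001, 2.916]
force: [-14.2, 2.0, 33.7]
finger_gap: 0.0488
grasp_force: 16.5
```

```bash
python3 - <<'E'
from h import *
s=snapshot('side');w=snapshot('wrist')
a=cv2.resize(s['frame'][110:200,180:280],None,fx=4,fy=4,interpolation=2)
cv2.imwrite('pics/k5.png',np.hstack([a,cv2.resize(w['frame'],(480,360))[:,80:]])[:,:,::-1])
print(sense()['force'],sense()['moment'],sense()['ee_pos'],sense()['t'])
E
```

```text
[-14.54873508   2.30854539  32.63226086] [0.32632874 3.22908531 0.08108603] [ 0.67049326 -0.05596092  0.08798921] 10.3833
```

View pics/k5.png

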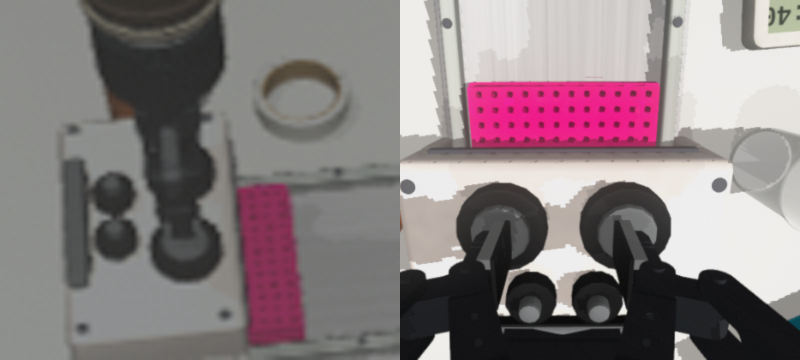

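Both tips are on the large keys and stiff at the bottom (position unmoved while the force rises). Holding, then releasing straight up.

>>> {"op": "servo_tool", "data": {"motion": [0, 0, 0, 0, 0, 0, 0, 0, 0, 0, 0, 0, 0, 0, 0, 0, 0, 0, 0, 0, 0, 0, 0, 0, 0, 0, 0, 0, 0, 0, 0, 0, 0, 0, 0, 0, 0, 0, 0, 0, 0, 0, 0, 0, 0, 0, 0, 0, 0, 0, 0, 0, 0, 0, 0, 0, 0, 0, 0, 0, 0, 0, 0, 0, 0, 0, 0, 0, 0, 0, 0, 0]}}

```text
t: 11.38
ee_pos: [0.6705, -0.056, 0.088]
orientation: [3.14, 0.001, 2.916]
force: [-13.7, 1.3, 32.8]
finger_gap: 0.0491
grasp_force: 16.4
```

>>> {"op": "servo_tool", "data": {"motion": [0, 0, 0, 0, 0, 0, 0, 0, 0, 0, 0, 0, 0, 0, 0, 0, 0, 0, 0, 0, 0, 0, 0, 0, 0, 0, 0, 0, 0, 0, 0, 0, 0, 0, 0, 0, 0, 0, 0, 0, 0, 0, 0, 0, 0, 0, 0, 0, 0, 0, 0, 0, 0, 0, 0, 0, 0, 0, 0, 0, 0, 0, 0, 0, 0, 0, 0, 0, 0, 0, 0, 0]}}

```text
t: 12.38
ee_pos: [0.6705, -0.0559, 0.088]
orientation: [3.14, 0.001, 2.916]
force: [-15.4, 1.6, 32.7]
finger_gap: 0.0493
grasp_force: 16.4
```

>>> {"op": "servo_tool", "data": {"motion": [0, 0, 0, 0, 0, 0, 0, 0, 0, 0, 0, 0, 0, 0, 0, 0, 0, 0, 0, 0, 0, 0, 0, 0, 0, 0, 0, 0, 0, 0, 0, 0, 0, 0, 0, 0, 0, 0, 0, 0, 0, 0, 0, 0, 0, 0, 0, 0]}}

```text
t: 13.05
ee_pos: [0.6705, -0.056, 0.088]
orientation: [3.14, 0.001, 2.916]
force: [-14.7, 3.3, 32.8]
finger_gap: 0.0495
grasp_force: 16.4
```

>>> {"op": "servo_tool", "data": {"motion": [0, 0, -0.1, 0, 0, 0, 0, 0, -0.3, 0, 0, 0, 0, 0, -0.6, 0, 0, 0, 0, 0, -0.9, 0, 0, 0, 0, 0, -1, 0, 0, 0, 0, 0, -1, 0, 0, 0, 0, 0, -1, 0, 0, 0, 0, 0, -1, 0, 0, 0]}}

```text
t: 13.72
ee_pos: [0.6695, -0.0558, 0.1818]
orientation: [-3.141, -0.002, 2.916]
force: [0.4, 0.5, -0.7]
finger_gap: 0.0495
grasp_force: 0.0
```

```bash
python3 - <<'E'
from h import *
s=snapshot('side');w=snapshot('wrist')
a=cv2.resize(s['frame'][110:200,180:280],None,fx=4,fy=4,interpolation=2)
cv2.imwrite('pics/k6.png',np.hstack([a,cv2.resize(w['frame'],(480,360))[:,80:]])[:,:,::-1])
print(sense()['force'],sense()['ee_pos'],sense()['t'])
E
```

```text
[-1.05005369 -0.3004335  -0.18741267] [ 0.66940285 -0.05577666  0.18141147] 13.8167
```

View pics/k6.png

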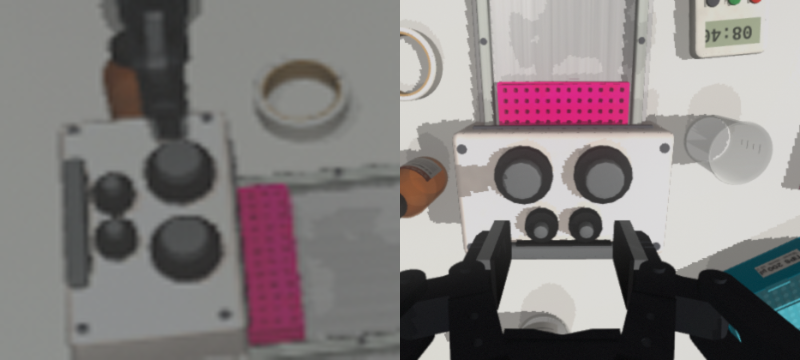

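The keys are back up, the rack is still home, and the robot is touching nothing.

```bash
python3 -c "from bench import *; print(hand_in())"
```

```text
the job is handed in; nothing more can be done
None
```

Job handed in at about 14 s: the pink rack was pushed home against the stop, then both large keys were held fully down together for about three seconds and came back up; no other object was seen to move in the final pictures.

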